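# Open the sprung gate of the spray-can cage and hold it wide

### The arm

A 6-joint arm with a two-finger parallel gripper is mounted at the origin on the work surface. World frame = base frame: x ahead of the robot, y to its left, z up, the work surface at z = 0. Lengths are in m, angles in rad, forces in N, time in s.
With the tool pointing down it reaches from about 0.35 to 0.725 m from the base axis. Payload 6 kg.
Tool frame: the origin (TCP) lies at the very end of the fingers, on their centre line; the grasp point (between the pads) lies 19 mm behind it; z points along the fingers, y is the direction in which the jaws open and shut (so a half turn about z gives the same grasp; the last joint's range is limited). The gripper opens to 85 mm and grips with 20 to 120 N. Pads are 22 mm wide; open, the fingers measure 114 mm over their backs; the gripper's body (76 mm by 85 mm) begins 54 mm behind the grasp point. The pads swing forward as they close: fully open they stand 13 mm farther back than shut.
Start: joints at [-0.872, 0.04, 0.085, 0, -1.615, -0.334], TCP at [0.214, -0.56, 0.231] pointing down, gripper open.
Joint ranges: [-2.56, 2.56], [-1.29, 2.01], [-1.08, 1.49], [-3.29, 1.98], [-2.81, -0.18], [-2.99, 2.99]. Speed limits (rad/s): [2.57, 2.57, 3.01, 3.14, 3.14, 3.14].

### API

Orientations are given as a unit quaternion [x, y, z, w].
In Python, from rig import * gives the robot as it stands.
- The arm moves only by the tool jog_arm, never from a script. Its argument "deltas" is a list of rows, each a list of 3 entries, a list of its own where there are three numbers: the turn, a rotation vector about the world's x, y, z in degrees, then the shift along the world's x, y, z in mm, then the opening, from 0 (shut) to 1 (fully open). In form: [[[rx, ry, rz], [x, y, z], hand], ...]. A call has 1 to 20 rows; each row is the pose to reach, as a shift and turn from the pose commanded when the call began; what a row does not reach only later rows make up. A row lasts 1/12 s, in which the tool goes at most 41.7 mm and 7.16 degrees, less where a joint would pass 70% of its speed; a pose out of reach is approached as far as the arm can. A call with a gripper value outside its range is refused whole. The fingers move at their own pace and stop on an object; "grip_force" is the grip in N (left out, the last holds). Time passes only in rows, so rows that repeat a pose let the fingers close. It gives the time, the measured TCP pose, the force and the opening at its end, in the units of the state.
- get_obs(): the state, without advancing time (a new reading comes with each control period).
- camera(name): name is "side" or "top" or "wrist"; returns a dict with "frame" (400x640x3 uint8, blue, green, red), "fx", "fy", "cx", "cy" (pixels), "k1" (the pictures are not rectified: a ray, as slopes to the right and down, at radius r is drawn at 1 + k1 r^2 times it, then the intrinsics apply), "R" (3x3) and "t" (3): a world point X has camera coordinates R X + t; the wrist camera has in their place "T_tool_cam" (4x4, takes a point from camera to tool coordinates, whose origin is the TCP and whose axes are the flange's). Camera axes: x right, y down, z forward; pixel columns grow to the right and rows downward; lengths in m; the calibration is good to about 2 mm. A picture is of the moment at which its call begins: read the wrist's pose just before it. There is no depth.
- finish_job(): hands the job in, once; it reports no verdict.
The state is a dict: "clock": time; "joint_pos": joint angles; "qd": joint speeds; "effort": joint torques, N m; "tcp_pos": TCP position; "tcp_rot": TCP orientation; "ft_force": force on the tool from outside, world axes, zero at the start; "moment": the same for the moment, N m; "grip_width": finger opening in m.
Only numpy, scipy, OpenCV 4.12 (cv2) and the standard library are available. Lean on these libraries where they do the work, as an engineer would, in place of code of your own. Each camera call takes 0.05 s, during which the arm holds its last target.

### The job

I want both hands free to restock the spray-can cage on the welding bench. First pinch the slide catch beside the gate so that it is fully drawn back (it stays back by itself), then squeeze the latch on top of the gate and swing the gate outwards, past the click of its detent, until it stands wide open, about square to the cage front. Finish still holding it there, because it springs back if let go, and leave the cans and the other things on the bench and on the cage as they are.

Things in the scene. Friction and masses are not known exactly. Their poses are not given: they have to be found in the camera images.
- cage: Steel mesh cage for spray cans, fixed on the bench, 350 wide (its y) x 240 deep (x), frame 220 high. Origin at the centre of its underside; z up, -x out of its front, y along the front from the gate's hinge towards the fixed part beside the gate. On the front's top edge stand two pairs of upright steel paddles: the slide catch on the fixed part, the squeeze latch on the gate
- catch_grip (a point): Where to pinch the slide catch: midway between its two paddles when squeezed, 268 mm above the bench; axes as the cage. Paddles 24 wide (x), 10 thick (y), tops at 290 mm. Fixed paddle: outer face at y = +19 mm; sliding paddle: outer face at y = -31 mm at rest (50 mm over both), -19 mm when drawn (38 mm over both). Fingertips beside them may go down to 245 mm above the bench
- slide_catch (a joint): Travel of the slide catch (m): 0 with its bar across the gate's front, 0.012 fully drawn, paddles squeezed together; the gate is free of it from about 0.009. About 5 N of friction: it stays where it is put
- latch_grip (a point): Where to pinch the squeeze latch, as on the slide catch, also 268 mm up. It rides on the gate's top rail and turns with it: y along the gate from hinge to free edge, -x out of its outer face. Fixed paddle: outer face at y = -19 mm; sliding paddle: outer face at y = +31 mm at rest, +19 mm when squeezed; sizes as the slide catch. It lies 151 mm (y) and +12 mm (x) from the hinge axis
- squeeze_latch (a joint): Travel of the squeeze latch (m): 0 sprung out, 0.012 fully squeezed; the bolt is clear of its keeper from about 0.009. The spring takes 6 N to start and 10 N fully squeezed, and throws the bolt out when let go. Pinched firmly (30 N or more), it also serves as the gate's handle
- gate_hinge (a point): Top of the gate's upright hinge axis, on the cage, 220 mm above the bench; axes as the cage. The gate is a mesh frame 196 wide, 18 thick, from 18 to 220 mm above the bench, reaching along y from this axis when shut
- gate (a joint): Gate angle (rad): 0 shut, growing as it swings out of the front (anticlockwise seen from above), stop at 1.6. A spring pulls it shut (0.15 N m when shut, 0.37 N m when wide); a roller detent at the hinge resists between about 0.5 and 1.0 rad, with up to 0.5 N m. Let go, the gate swings back and rests on its thrown bolt at about 0.08
- new_can0_mid (a point): Middle of a spray can (65 diameter, 176 tall, 0.3 kg) standing on the bench, to be left alone
- new_can1_mid (a point): Middle of a second such can on the bench, to be left alone
- stored_can0_mid (a point): Middle of a spray can standing inside the cage, same size, to be left alone
- stored_can1_mid (a point): Middle of a second can inside the cage
- stored_can2_mid (a point): Middle of a third can inside the cage
- weld_magnet: Triangular welding magnet, about 110 x 110 x 18, lying on the cage's mesh roof (220 mm above the bench); origin at the centre of its underside; to be left alone
- chipping_hammer: Chipping hammer, 260 long, lying on the bench to the left of the cage; leave alone
- wire_brush: Wire brush, 240 long, lying on the right of the bench; leave alone
- gas_nozzle: Copper gas nozzle, 22 diameter, 70 tall, standing on the right of the bench; leave alone
- tube_tee: Tacked steel tube tee, 120 x 95 x 30, lying on the right of the bench; leave alone

How it is judged:
By the outcome, as a careful person would: the job done as asked, in the order asked, and still so for the second after the job is handed in, while the arm keeps its last pose, push and grip.
It also fails if it takes over 48 s, if anything falls off the work surface, if the arm or the gripper's body presses on something with over 40 N, if the wrist force passes 120 N, or if a joint passes its speed limit or range.

## Working session

There is one attempt and no reset: what is moved stays moved. The work goes in short steps, Python scripts to look and compute and a tool call to move; the robot and the scene stay as the last step left them, time stands still between calls to the robot, and variables do not carry over. Pictures are saved under pics/ and viewed, and the job is handed in when it is done.

Besides the shell and the picture viewer there is one more tool, called as name([rows], argument=value, ...), one row to a line, values as JSON. jog_arm: Moves the arm, as the interface text tells. Its arguments: {"type":"object","properties":{"deltas":{"type":"array"},"grip_force":{"type":"number"}},"required":["deltas"]}

```bash
ls; mkdir -p pics; python3 - <<'E'
from rig import *
import cv2
print(get_obs())
for n in ["side","top","wrist"]:
    c=camera(n); cv2.imwrite(f"pics/a_{n}.png",c["frame"])
    print({k:v for k,v in c.items() if k!="frame"})
E
```

```text
pics
{'clock': 0.0, 'joint_pos': array([-8.72293628e-01,  4.08284667e-02,  8.37953119e-02, -4.84121149e-04,
       -1.61547030e+00, -3.33691731e-01]), 'qd': array([-3.84903849e-04, -1.43657991e-03, -7.88239066e-05,  1.68739210e-03,
       -2.16620325e-04, -3.72214643e-04]), 'effort': array([ 1.59643960e-04, -3.68199134e+01,  3.47409725e+01,  6.93207845e+00,
       -5.47286632e-03,  1.25896094e-05]), 'tcp_pos': array([ 0.21402873, -0.56018121,  0.23025687]), 'tcp_rot': array([-1.81406030e-01,  9.83407884e-01,  8.61727960e-04, -2.10894025e-04]), 'ft_force': array([ 0.35968673, -0.07973468,  0.74511733]), 'moment': array([ 0.01373595, -0.09953085,  0.09319795]), 'grip_width': 0.08523458272832282}
{'fx': 500.25801600216505, 'fy': 500.25801600216505, 'cx': 320.29062811320756, 'cy': 201.40167490389126, 'k1': -0.1430585651782669, 'R': array([[ 0.85198412,  0.52354773, -0.00456546],
       [ 0.47369626, -0.77451503, -0.41921153],
       [-0.22301326,  0.35499893, -0.90787711]]), 't': array([-0.39550132, -0.23564316,  1.79997352])}
{'fx': 432.6938554186712, 'fy': 432.6938554186712, 'cx': 317.6100735047177, 'cy': 199.84715607890288, 'k1': 0.024672869564123595, 'R': array([[ 0.01535818, -0.99986871, -0.00516523],
       [-0.97927184, -0.01399795, -0.20206611],
       [ 0.20196728,  0.00816153, -0.97935826]]), 't': array([-0.09627685,  0.55763448,  1.35537034])}
{'fx': 292.1121718810946, 'fy': 292.1121718810946, 'cx': 321.1275190833863, 'cy': 206.51778949120686, 'k1': -0.02570026191840353, 'T_tool_cam': array([[-4.64791328e-04, -9.48008021e-01, -3.18246092e-01,
         8.17266546e-02],
       [ 9.99999885e-01, -4.03289951e-04, -2.59136461e-04,
         7.72970742e-04],
       [ 1.17317993e-04, -3.18246176e-01,  9.48008100e-01,
        -1.41911805e-01],
       [ 0.00000000e+00,  0.00000000e+00,  0.00000000e+00,
         1.00000000e+00]])}
```

View pics/a_side.png

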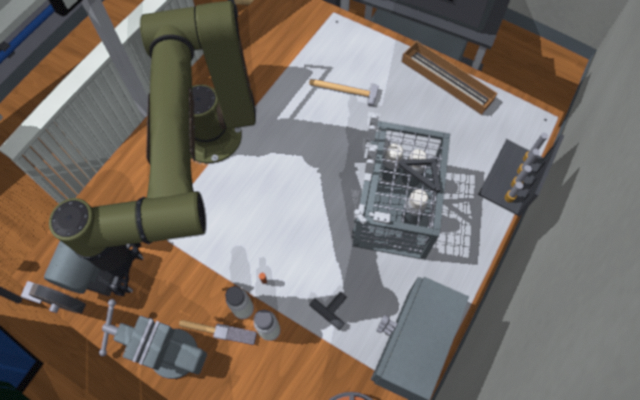

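View pics/a_top.png

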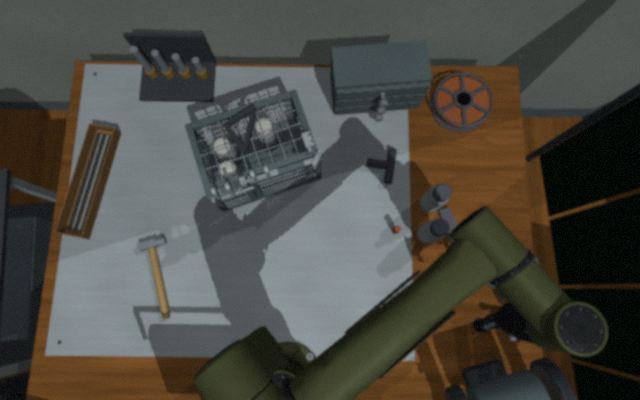

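View pics/a_wrist.png

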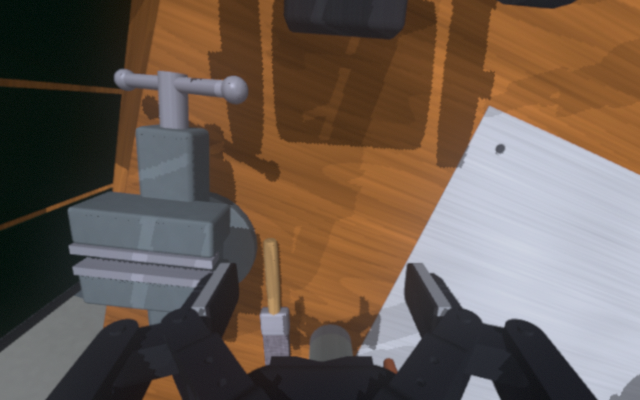

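The top view shows the cage at about (255,150), front edge facing the robot, from (220,205) to (320,175). The side view shows it at about (405,190). I'll enlarge both.

```bash
python3 - <<'E'
import cv2
a=cv2.imread("pics/a_top.png")[70:220,170:340]; cv2.imwrite("pics/b_top.png",cv2.resize(a,None,fx=4,fy=4,interpolation=cv2.INTER_CUBIC)[:600])
a=cv2.imread("pics/a_side.png")[110:265,340:490]; cv2.imwrite("pics/b_side.png",cv2.resize(a,None,fx=3.8,fy=3.8,interpolation=cv2.INTER_CUBIC)[:600])
E
```

```text
(no output)
```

View pics/b_top.png

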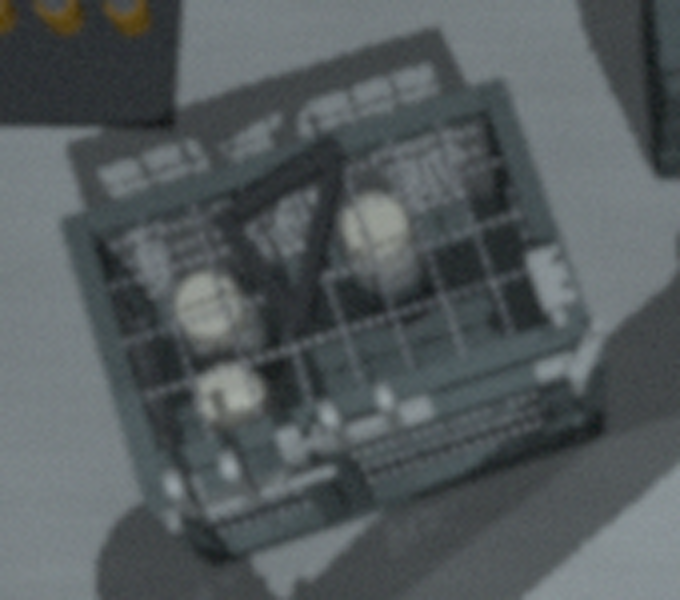

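View pics/b_side.png

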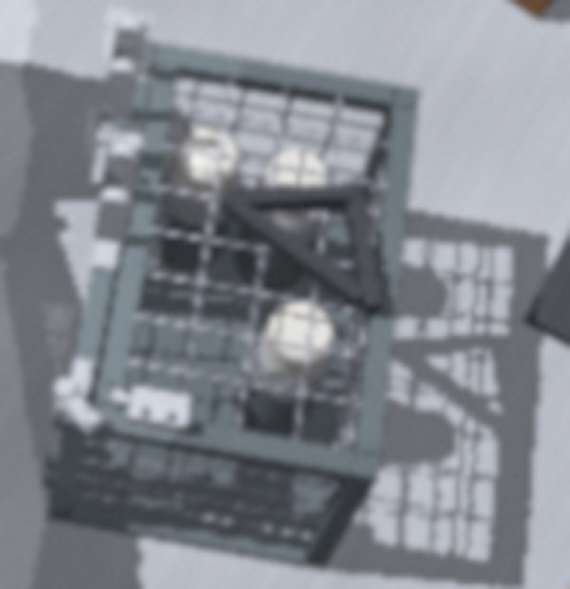

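```bash
cat > h.py <<'E'
import numpy as np, cv2
from rig import *
def ray(c,uv,pose=None):
    K=np.array([[c["fx"],0,c["cx"]],[0,c["fy"],c["cy"]],[0,0,1]])
    n=cv2.undistortPoints(np.array([[uv]],float),K,np.array([c["k1"],0,0,0,0.]))[0,0]
    d=np.array([n[0],n[1],1.])
    if "R" in c: return -c["R"].T@c["t"], c["R"].T@d
    T=c["T_tool_cam"]; R,p=pose
    return R@T[:3,3]+p, R@T[:3,:3]@d
def onz(c,uv,z,pose=None):
    o,d=ray(c,uv,pose); return (o+d*(z-o[2])/d[2])
def proj(c,X,pose=None):
    X=np.asarray(X,float)
    if "R" in c: q=c["R"]@X+c["t"]
    else:
        R,p=pose;T=c["T_tool_cam"]; q=T[:3,:3].T@(R.T@(X-p)-T[:3,3])
    x=q[:2]/q[2]; x=x*(1+c["k1"]*(x@x)); return x*[c["fx"],c["fy"]]+[c["cx"],c["cy"]]
def pose():
    from scipy.spatial.transform import Rotation as Ro
    o=get_obs(); return Ro.from_quat(o["tcp_rot"]).as_matrix(),o["tcp_pos"]
E
python3 - <<'E'
from h import *
c=camera("top")
f=lambda u,v:(170+(u+.5)/4-.5,70+(v+.5)/4-.5)
print("roof");P=[]
for u in [(65,225),(505,85),(590,335),(150,510)]:
    p=onz(c,f(*u),.22);P.append(p);print(p.round(3))
P=np.array(P)
for i in range(4):
    d=P[(i+1)%4]-P[i];print(np.linalg.norm(d),np.degrees(np.arctan2(d[1],d[0])))
print("pad")
for u in [(172,487),(230,465),(328,413),(384,397)]: print(onz(c,f(*u),.29).round(4))
s=camera("side");g=lambda u,v:(340+(u+.5)/3.8-.5,110+(v+.5)/3.8-.5)
print("side")
for u in [(125,20),(120,62),(118,135),(112,185),(105,245),(75,220)]: print(onz(s,g(*u),.29).round(4))
E
```

```text
roof
[0.745 0.306 0.22 ]
[ 0.862 -0.018  0.22 ]
[ 0.665 -0.086  0.22 ]
[0.529 0.229 0.22 ]
0.3452013551638383 -70.19722206931276
0.2079854982065789 -161.06505343110908
0.34299531555235857 113.38245981677501
0.2293772660964078 19.73411401881131
pad
[0.5304 0.1963 0.29  ]
[0.5463 0.1577 0.29  ]
[0.584  0.0926 0.29  ]
[0.5959 0.0545 0.29  ]
side
[0.5286 0.1964 0.29  ]
[0.5443 0.1597 0.29  ]
[0.5751 0.1009 0.29  ]
[0.5925 0.0601 0.29  ]
[0.613  0.0128 0.29  ]
[0.5836 0.0195 0.29  ]
```

Paddle tops agree across both views: catch near (0.530,0.196) and (0.546,0.158), latch near (0.584,0.093) and (0.596,0.055), with a cage yaw of about 21°. The jaws are already nearly aligned, so I'll move above with a wrist look.

jog_arm([
  [[0, 0, 0], [0, 0, 40], 1],
  [[0, 0, 0], [0, 0, 80], 1],
  [[0, 0, 0], [0, 0, 120], 1],
  [[0, 0, 0], [16, 37, 140], 1],
  [[0, 0, 0], [32, 74, 140], 1],
  [[0, 0, 0], [48, 111, 140], 1],
  [[0, 0, 0], [64, 148, 140], 1],
  [[0, 0, 0], [80, 185, 140], 1],
  [[0, 0, 0], [96, 222, 140], 1],
  [[0, 0, 0], [112, 259, 140], 1],
  [[0, 0, 0], [128, 296, 140], 1],
  [[0, 0, 0], [144, 333, 140], 1],
  [[0, 0, 0], [160, 370, 140], 1],
  [[0, 0, 0], [176, 407, 140], 1],
  [[0, 0, 0], [192, 444, 140], 1],
  [[0, 0, 0], [208, 481, 140], 1],
  [[0, 0, 0], [224, 518, 140], 1],
  [[0, 0, 0], [240, 555, 140], 1],
  [[0, 0, 0], [256, 592, 140], 1],
  [[0, 0, 0], [272, 629, 140], 1],
], grip_force=40)

```text
clock: 1.92
tcp_pos: [0.4863, 0.0706, 0.3716]
tcp_rot: [-0.182, 0.983, 0.0, 0.0]
ft_force: [0.4, -1.1, 0.2]
grip_width: 0.0855
```

jog_arm([
  [[0, 0, 0], [5, 30, 0], 1],
  [[0, 0, 0], [10, 60, 0], 1],
  [[0, 0, 0], [10, 60, 0], 1],
  [[0, 0, 0], [10, 60, 0], 1],
  [[0, 0, 0], [10, 60, 0], 1],
])

```text
clock: 2.33
tcp_pos: [0.496, 0.1284, 0.3713]
tcp_rot: [-0.182, 0.983, -0.0, -0.0]
ft_force: [0.0, 0.5, 0.3]
grip_width: 0.0856
```

```bash
python3 - <<'E'
from h import *
o=get_obs();print(o["clock"],o["joint_pos"].round(3),o["tcp_pos"],o["tcp_rot"],o["ft_force"])
R,p=pose();c=camera("wrist");cv2.imwrite("pics/c_wrist.png",c["frame"]);np.savez("c.npz",R=R,p=p)
c=camera("top");cv2.imwrite("pics/c_top.png",c["frame"])
E
```

```text
2.3333 [ 0.647 -0.131  0.178  0.    -1.88  -1.853] [0.49601656 0.12837609 0.37132972] [-1.81568989e-01  9.83378201e-01 -1.16050452e-04 -3.96355490e-05] [0.00066675 0.51838843 0.26461953]
```

View pics/c_wrist.png

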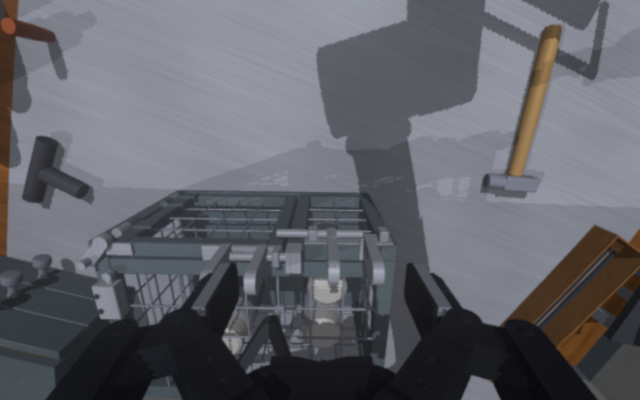

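```bash
python3 - <<'E'
import cv2
a=cv2.imread("pics/c_wrist.png")[180:330,80:410]; cv2.imwrite("pics/c2.png",cv2.resize(a,None,fx=2.4,fy=2.4,interpolation=cv2.INTER_CUBIC))
E
```

```text
(no output)
```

View pics/c2.png

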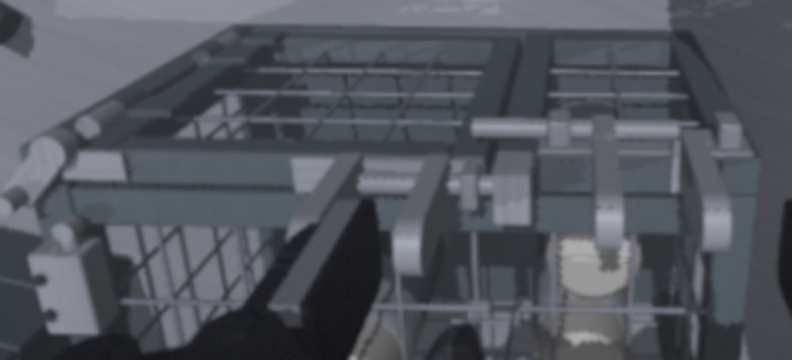

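```bash
python3 - <<'E'
from h import *
d=np.load("c.npz");P=(d["R"],d["p"]);c=camera("wrist")
f=lambda u,v:(80+(u+.5)/2.4-.5,180+(v+.5)/2.4-.5)
for u in [(714,247),(714,205),(609,245),(609,205),(408,273),(408,232)]: print(u,onz(c,f(*u),.29,P).round(4))
# mesh-frame front top edge of gate, z=.22: left-right line
for u in [(70,205),(300,222),(735,228),(70,150),(740,155)]: print(u,onz(c,f(*u),.22,P).round(4))
y=d["R"][:,1];print("jaw ang",np.degrees(np.arctan2(y[1],y[0])))
E
```

```text
(714, 247) [0.5381 0.1984 0.29  ]
(714, 205) [0.5221 0.1911 0.29  ]
(609, 245) [0.5511 0.1618 0.29  ]
(609, 205) [0.5356 0.1556 0.29  ]
(408, 273) [0.5894 0.096  0.29  ]
(408, 232) [0.5724 0.091  0.29  ]
(70, 205) [ 0.6654 -0.0685  0.22  ]
(300, 222) [0.6338 0.0381 0.22  ]
(735, 228) [0.5621 0.2343 0.22  ]
(70, 150) [ 0.6357 -0.0723  0.22  ]
(740, 155) [0.5262 0.22   0.22  ]
jaw ang 110.92232557496104
```

Grip points agree between the views: catch ≈ (0.535, 0.183) and latch ≈ (0.591, 0.068), with jaw angle 110.9° against a front edge of about 110°. I'll descend on the catch.

jog_arm([
  [[0, 0, 0], [20, 27, 0], 1],
  [[0, 0, 0], [39, 55, 0], 1],
  [[0, 0, 0], [39, 55, -30], 1],
  [[0, 0, 0], [39, 55, -60], 1],
  [[0, 0, 0], [39, 55, -90], 1],
  [[0, 0, 0], [39, 55, -110], 1],
  [[0, 0, 0], [39, 55, -121], 1],
  [[0, 0, 0], [39, 55, -121], 1],
])

```text
clock: 3.15
tcp_pos: [0.5343, 0.1825, 0.2479]
tcp_rot: [-0.181, 0.983, -0.001, -0.002]
ft_force: [1.1, 0.5, 0.9]
grip_width: 0.0857
```

```bash
python3 - <<'E'
from h import *
o=get_obs();print(o["clock"],o["tcp_pos"],o["ft_force"])
c=camera("wrist");cv2.imwrite("pics/d_wrist.png",c["frame"])
E
```

```text
3.15 [0.53432441 0.1824788  0.24791891] [1.14758739 0.54353693 0.89478091]
```

View pics/d_wrist.png

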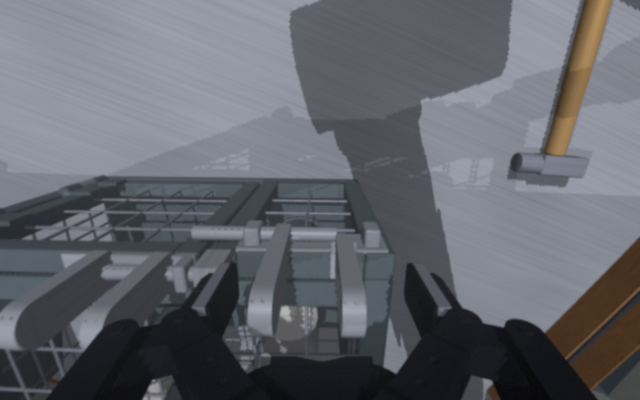

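The catch paddles sit between the fingers, at columns 262 and 352. The offset to the left is what I'd expect at rest. Closing.

jog_arm([
  [[0, 0, 0], [0, 0, 0], 0.5],
  [[0, 0, 0], [0, 0, 0], 0.3],
  [[0, 0, 0], [0, 0, 0], 0.3],
  [[0, 0, 0], [0, 0, 0], 0.3],
  [[0, 0, 0], [0, 0, 0], 0.3],
  [[0, 0, 0], [0, 0, 0], 0.3],
  [[0, 0, 0], [0, 0, 0], 0.3],
  [[0, 0, 0], [0, 0, 0], 0.3],
  [[0, 0, 0], [0, 0, 0], 0.3],
  [[0, 0, 0], [0, 0, 0], 0.3],
], grip_force=40)

```text
clock: 4.03
tcp_pos: [0.5358, 0.1833, 0.2529]
tcp_rot: [-0.181, 0.983, 0.0, 0.002]
ft_force: [-0.4, -1.4, 5.9]
grip_width: 0.0367
```

jog_arm([
  [[0, 0, 0], [0, 0, 0], 0],
  [[0, 0, 0], [0, 0, 0], 0],
  [[0, 0, 0], [0, 0, 0], 0],
  [[0, 0, 0], [0, 0, 0], 0],
], grip_force=60)

```text
clock: 4.37
tcp_pos: [0.5357, 0.1835, 0.2529]
tcp_rot: [-0.181, 0.983, 0.001, 0.002]
ft_force: [0.4, -1.9, 6.6]
grip_width: 0.0361
```

```bash
python3 - <<'E'
from h import *
o=get_obs();print(o["clock"],o["tcp_pos"],o["ft_force"])
c=camera("wrist");cv2.imwrite("pics/e_wrist.png",c["frame"])
E
```

```text
4.3667 [0.53570312 0.18350869 0.25291223] [ 0.3962184  -1.93936303  6.63696104]
```

View pics/e_wrist.png

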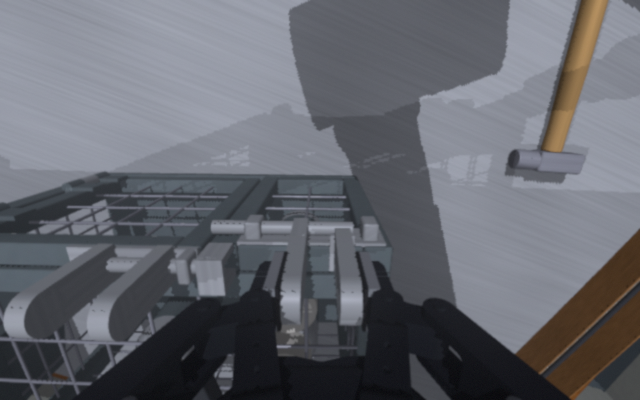

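The sliding paddle has moved over (column 262→292), the bar has retracted, and the width is about 37 mm, so the catch is fully drawn. Release, lift, move to above the latch.

jog_arm([
  [[0, 0, 0], [0, 0, 0], 0.6],
  [[0, 0, 0], [0, 0, 0], 1],
  [[0, 0, 0], [0, 0, 0], 1],
  [[0, 0, 0], [0, 0, 0], 1],
  [[0, 0, 0], [0, 0, 0], 1],
  [[0, 0, 0], [0, 0, 0], 1],
  [[0, 0, 0], [0, 0, 30], 1],
  [[0, 0, 0], [0, 0, 60], 1],
  [[0, 0, 0], [14, -29, 70], 1],
  [[0, 0, 0], [28, -58, 70], 1],
  [[0, 0, 0], [42, -87, 70], 1],
  [[0, 0, 0], [56, -115, 70], 1],
  [[0, 0, 0], [56, -115, 70], 1],
  [[0, 0, 0], [56, -115, 70], 1],
])

```text
clock: 5.58
tcp_pos: [0.5915, 0.0672, 0.3197]
tcp_rot: [-0.18, 0.984, -0.0, -0.001]
ft_force: [-0.1, 0.3, 0.0]
grip_width: 0.0854
```

```bash
python3 - <<'E'
from h import *
o=get_obs();print(o["clock"],o["joint_pos"].round(3),o["tcp_pos"],o["tcp_rot"],o["ft_force"])
R,p=pose();c=camera("wrist");cv2.imwrite("pics/f_wrist.png",c["frame"]);np.savez("f.npz",R=R,p=p)
E
```

```text
5.5833 [ 0.449  0.057  0.264 -0.    -1.779 -1.658] [0.59148923 0.06716019 0.31967232] [-1.80051282e-01  9.83657089e-01 -3.56243834e-05 -5.15187849e-04] [-0.09659457  0.32246594  0.0351202 ]
```

View pics/f_wrist.png

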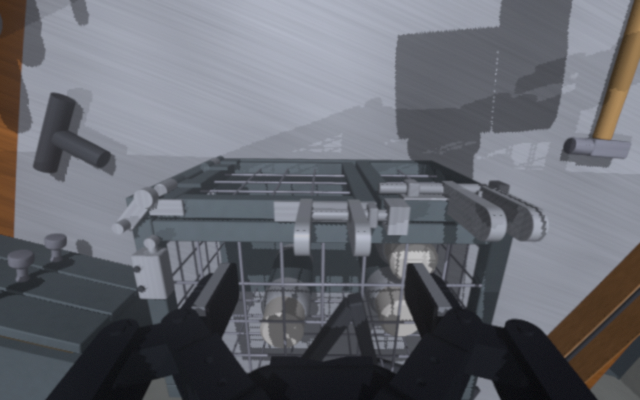

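```bash
python3 - <<'E'
from h import *
a=cv2.imread("pics/f_wrist.png")[150:270,100:560]; cv2.imwrite("pics/f2.png",cv2.resize(a,None,fx=1.7,fy=1.7,interpolation=cv2.INTER_CUBIC))
a=cv2.imread("pics/f_wrist.png")[170:270,260:420]; cv2.imwrite("pics/f3.png",cv2.resize(a,None,fx=5,fy=5,interpolation=cv2.INTER_CUBIC))
E
```

```text
(no output)
```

View pics/f3.png

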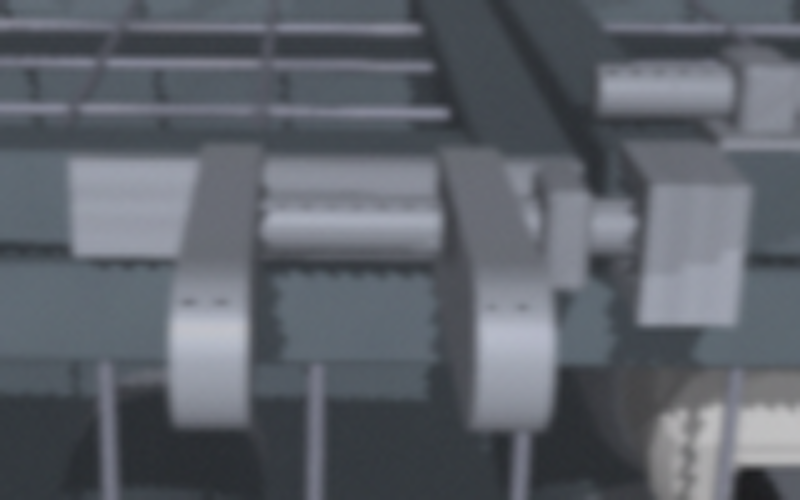

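```bash
python3 - <<'E'
from h import *
d=np.load("f.npz");P=(d["R"],d["p"]);c=camera("wrist")
f=lambda u,v:(260+(u+.5)/5-.5,170+(v+.5)/5-.5)
for u in [(209,430),(209,310),(209,365),(517,430),(517,310),(517,368)]: print(u,onz(c,f(*u),.29,P).round(4))
E
```

```text
(209, 430) [0.605  0.0592 0.29  ]
(209, 310) [0.5889 0.0535 0.29  ]
(209, 365) [0.5962 0.0561 0.29  ]
(517, 430) [0.5907 0.0971 0.29  ]
(517, 310) [0.575  0.0903 0.29  ]
(517, 368) [0.5825 0.0935 0.29  ]
```

The latch grip comes out at (0.592, 0.069), within 1 mm of the command. Descend and squeeze.

jog_arm([
  [[0, 0, 0], [0, 0, -25], 1],
  [[0, 0, 0], [0, 0, -50], 1],
  [[0, 0, 0], [0, 0, -70], 1],
  [[0, 0, 0], [0, 0, -70], 1],
  [[0, 0, 0], [0, 0, -70], 0.5],
  [[0, 0, 0], [0, 0, -70], 0],
  [[0, 0, 0], [0, 0, -70], 0],
  [[0, 0, 0], [0, 0, -70], 0],
  [[0, 0, 0], [0, 0, -70], 0],
  [[0, 0, 0], [0, 0, -70], 0],
  [[0, 0, 0], [0, 0, -70], 0],
  [[0, 0, 0], [0, 0, -70], 0],
], grip_force=60)

```text
clock: 6.68
tcp_pos: [0.592, 0.0679, 0.2539]
tcp_rot: [-0.181, 0.984, -0.0, 0.003]
ft_force: [-0.0, -3.8, 5.2]
grip_width: 0.0367
```

```bash
python3 - <<'E'
from h import *
o=get_obs();print(o["clock"],o["tcp_pos"],o["tcp_rot"],o["ft_force"],o["moment"],o["grip_width"])
c=camera("wrist");cv2.imwrite("pics/g_wrist.png",c["frame"])
p0=np.array([.592,.069]);
for yaw in (20.9,):
  a=np.radians(yaw);x=np.array([np.cos(a),np.sin(a)]);y=np.array([-x[1],x[0]])
  H=p0-.151*y-.012*x;print(H)
  for t in range(5,95,5):
    b=np.radians(t);r=p0-H;q=H+[r[0]*np.cos(b)-r[1]*np.sin(b),r[0]*np.sin(b)+r[1]*np.cos(b)]
    print(t,((q-p0)*1000).round(1))
E
```

```text
6.6833 [0.59197121 0.0678857  0.25392638] [-1.80752972e-01  9.83525033e-01 -1.13699657e-05  2.62171640e-03] [-0.01448342 -3.77249633  5.20726604] [ 0.15394289  0.41831324 -0.17824066] 0.036662448062422894
[ 0.63465698 -0.07634573]
5 [-12.5  -4.3]
10 [-24.6  -9.6]
15 [-36.2 -16. ]
20 [-47.1 -23.4]
25 [-57.4 -31.6]
30 [-67.  -40.8]
35 [-75.7 -50.8]
40 [-83.4 -61.4]
45 [-90.3 -72.7]
50 [-96.1 -84.6]
55 [-100.9  -96.9]
60 [-104.5 -109.6]
65 [-107.1 -122.6]
70 [-108.5 -135.7]
75 [-108.8 -148.9]
80 [-107.9 -162.1]
85 [-105.9 -175.2]
90 [-102.7 -188. ]
```

View pics/g_wrist.png

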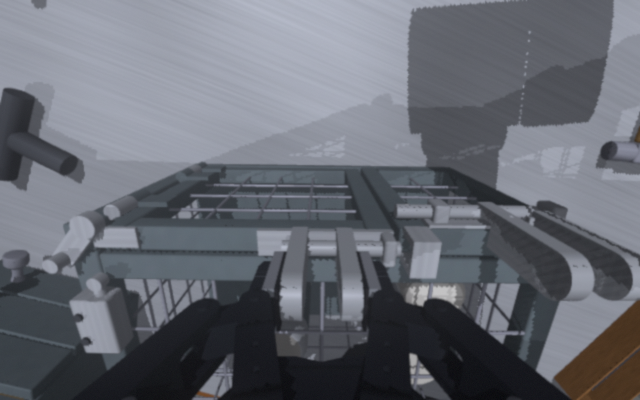

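The latch is squeezed (width 36.7 mm). Quick check for obstacles, then start the swing.

```bash
python3 - <<'E'
from h import *
c=camera("top");cv2.imwrite("pics/g_top.png",c["frame"])
for n,u in dict(tee1=(368,163),tee2=(388,182),nozzle=(396,229),can=(430,232)).items(): print(n,onz(c,u,.03)[:2].round(3))
p0=np.array([.592,.069]);a=np.radians(20.9);x=np.array([np.cos(a),np.sin(a)]);y=np.array([-x[1],x[0]]);H=p0-.151*y-.012*x
for t in np.r_[2.5:20.1:2.5]:
    b=np.radians(t);r=p0-H;q=H+[r[0]*np.cos(b)-r[1]*np.sin(b),r[0]*np.sin(b)+r[1]*np.cos(b)]
    print(t,((q-p0)*1000).round(1))
E
```

```text
tee1 [ 0.694 -0.256]
tee2 [ 0.629 -0.323]
nozzle [ 0.471 -0.346]
can [ 0.463 -0.456]
2.5 [-6.3 -2. ]
5.0 [-12.5  -4.3]
7.5 [-18.6  -6.8]
10.0 [-24.6  -9.6]
12.5 [-30.4 -12.7]
15.0 [-36.2 -16. ]
17.5 [-41.7 -19.6]
20.0 [-47.1 -23.4]
```

Path is clear.

jog_arm([
  [[0, 0, 2.5], [-6.3, -2, 0], 0],
  [[0, 0, 5], [-12.5, -4.3, 0], 0],
  [[0, 0, 7.5], [-18.6, -6.8, 0], 0],
  [[0, 0, 10], [-24.6, -9.6, 0], 0],
  [[0, 0, 12.5], [-30.4, -12.7, 0], 0],
  [[0, 0, 15], [-36.2, -16, 0], 0],
  [[0, 0, 17.5], [-41.7, -19.6, 0], 0],
  [[0, 0, 20], [-47.1, -23.4, 0], 0],
  [[0, 0, 20], [-47.1, -23.4, 0], 0],
  [[0, 0, 20], [-47.1, -23.4, 0], 0],
], grip_force=80)

```text
clock: 7.62
tcp_pos: [0.5448, 0.0444, 0.254]
tcp_rot: [-0.349, 0.937, -0.0, 0.003]
ft_force: [3.6, -3.8, 7.2]
grip_width: 0.0364
```

```bash
python3 - <<'E'
from h import *
o=get_obs();print(o["clock"],o["joint_pos"].round(3),o["tcp_pos"],o["ft_force"],o["moment"],o["grip_width"])
c=camera("wrist");cv2.imwrite("pics/h_wrist.png",c["frame"])
c=camera("side");cv2.imwrite("pics/h_side.png",cv2.resize(c["frame"][80:280,240:500],None,fx=3,fy=3,interpolation=cv2.INTER_CUBIC))
E
```

```text
7.6167 [ 4.500e-01 -1.030e-01 -1.500e-02  1.000e-03 -1.654e+00 -1.308e+00] [0.5448073  0.04443789 0.25403659] [ 3.62185956 -3.77277269  7.21502091] [ 0.35424677  0.40151397 -0.10082501] 0.03641234127953401
```

View pics/h_wrist.png

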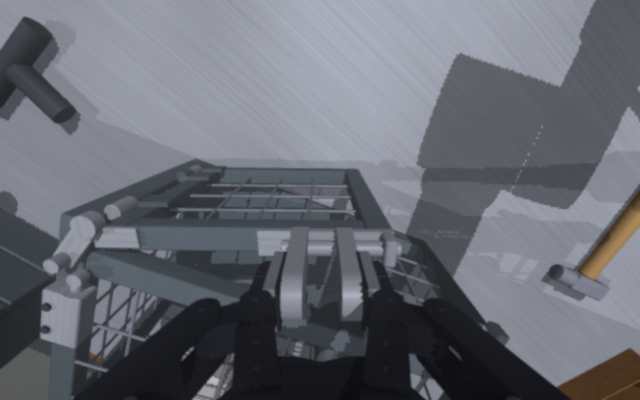

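View pics/h_side.png

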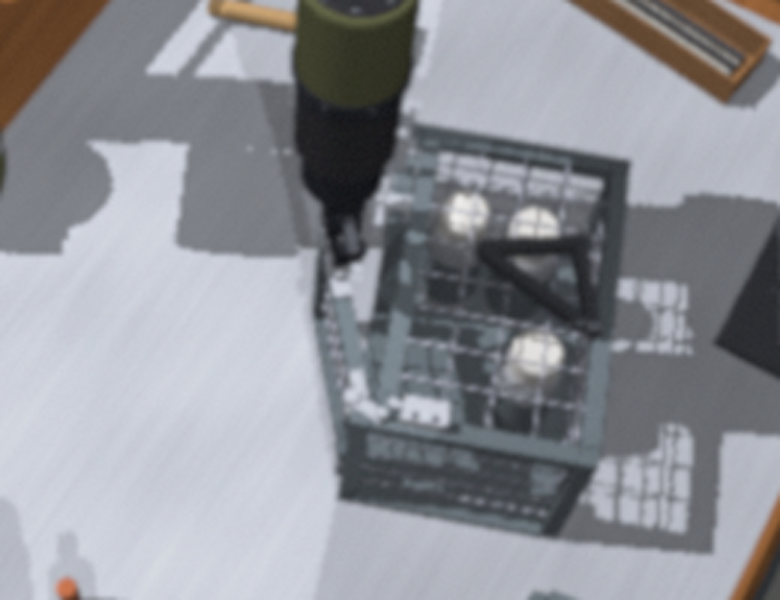

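The gate is swinging out at about 20° with the latch still held and low forces. Continuing through the detent.

jog_arm([
  [[0, 0, 2.5], [-5.2, -4, 0], 0],
  [[0, 0, 5], [-10.3, -8.2, 0], 0],
  [[0, 0, 7.5], [-15.2, -12.7, 0], 0],
  [[0, 0, 10], [-19.9, -17.4, 0], 0],
  [[0, 0, 12.5], [-24.3, -22.3, 0], 0],
  [[0, 0, 15], [-28.6, -27.4, 0], 0],
  [[0, 0, 17.5], [-32.5, -32.6, 0], 0],
  [[0, 0, 20], [-36.3, -38, 0], 0],
  [[0, 0, 22.5], [-39.8, -43.6, 0], 0],
  [[0, 0, 25], [-43.2, -49.3, 0], 0],
  [[0, 0, 27.5], [-46.2, -55.2, 0], 0],
  [[0, 0, 30], [-49, -61.2, 0], 0],
  [[0, 0, 32.5], [-51.5, -67.3, 0], 0],
  [[0, 0, 35], [-53.8, -73.5, 0], 0],
  [[0, 0, 35], [-53.8, -73.5, 0], 0],
])

```text
clock: 8.97
tcp_pos: [0.4911, -0.0295, 0.2539]
tcp_rot: [-0.615, 0.788, -0.002, 0.002]
ft_force: [6.5, -0.0, 6.7]
grip_width: 0.0359
```

jog_arm([
  [[0, 0, 2.5], [-1.9, -6.3, 0], 0],
  [[0, 0, 5], [-3.6, -12.7, 0], 0],
  [[0, 0, 7.5], [-5, -19.2, 0], 0],
  [[0, 0, 10], [-6.2, -25.7, 0], 0],
  [[0, 0, 12.5], [-7, -32.2, 0], 0],
  [[0, 0, 15], [-7.6, -38.8, 0], 0],
  [[0, 0, 17.5], [-7.8, -45.4, 0], 0],
  [[0, 0, 20], [-7.9, -52, 0], 0],
  [[0, 0, 22.5], [-7.5, -58.6, 0], 0],
  [[0, 0, 25], [-7, -65.2, 0], 0],
  [[0, 0, 27.5], [-6.1, -71.8, 0], 0],
  [[0, 0, 30], [-5, -78.3, 0], 0],
  [[0, 0, 32.5], [-3.5, -84.7, 0], 0],
  [[0, 0, 34], [-2.5, -88.6, 0], 0],
  [[0, 0, 34], [-2.5, -88.6, 0], 0],
  [[0, 0, 34], [-2.5, -88.6, 0], 0],
  [[0, 0, 34], [-2.5, -88.6, 0], 0],
])

```text
clock: 10.38
tcp_pos: [0.4889, -0.1173, 0.254]
tcp_rot: [0.819, -0.574, 0.003, -0.001]
ft_force: [5.3, 2.2, 7.6]
grip_width: 0.0365
```

```bash
python3 - <<'E'
from h import *
o=get_obs();print(o["clock"],o["joint_pos"].round(3),o["tcp_pos"],o["ft_force"],o["moment"],o["grip_width"])
c=camera("wrist");cv2.imwrite("pics/i_wrist.png",c["frame"])
c=camera("side");cv2.imwrite("pics/i_side.png",c["frame"]);cv2.imwrite("pics/i_side2.png",cv2.resize(c["frame"][80:280,240:500],None,fx=3,fy=3,interpolation=cv2.INTER_CUBIC))
c=camera("top");cv2.imwrite("pics/i_top.png",c["frame"])
E
```

```text
10.3833 [ 0.168 -0.222 -0.119  0.002 -1.668  0.18 ] [ 0.4888524  -0.11729598  0.25396773] [5.27007587 2.24872259 7.63555857] [ 0.28852717  0.13462928 -0.35588071] 0.03648471593897915
```

View pics/i_wrist.png

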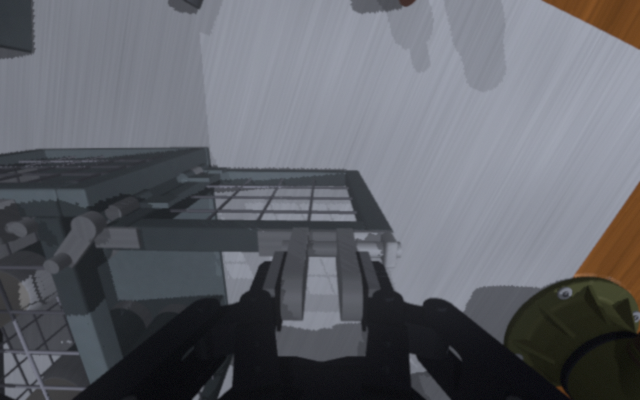

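View pics/i_side2.png

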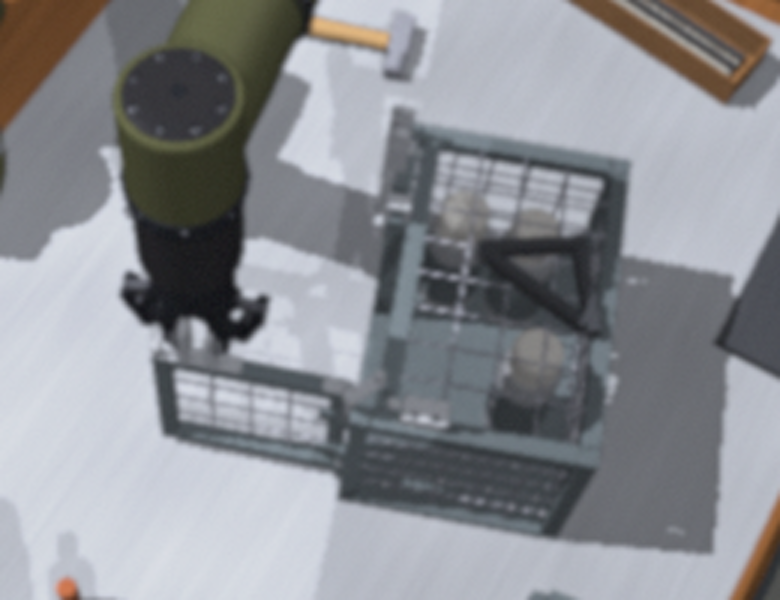

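View pics/i_top.png

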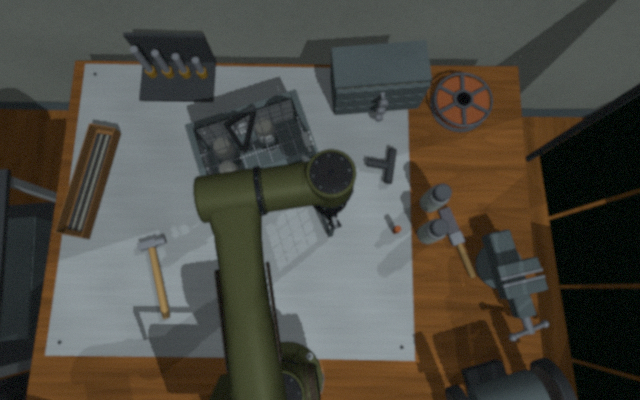

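The wrist and side pictures show the gate square to the cage front and continuing the line of its side wall. It is still pinched at (320,260) in the wrist view, and the cans, magnet, hammer, nozzle and tee look unmoved. Handing in.

```bash
python3 - <<'E'
from rig import *
print(finish_job()); o=get_obs(); print(o["clock"],o["tcp_pos"],o["grip_width"],o["ft_force"])
E
```

```text
the job is handed in; nothing more can be done
None
the job is handed in; nothing more can be done
```

The gate is wide open, and the arm is still holding it there by its squeezed latch. I handed the job in at about 10.5 s of the 48 s allowed.

- **Slide catch:** I pinched it first. The finger opening read about 36 to 37 mm, and the pictures showed the bar drawn back and staying back after release.
- **Latch and gate:** I squeezed the latch with 60 N, raised to 80 N for the swing. I then swung the gate along its arc through the detent to about 89°, which is square to the cage front.

**Last checks:**
- The finger opening was 36.5 mm, so the latch was still squeezed.
- The wrist force was under 10 N at every reading.
- In the camera pictures the gate lined up with the cage's side wall, and everything else looked unmoved.

**Small disagreements:**
- The finger opening read 1 to 2 mm under the nominal 38 mm.
- The tool sat 4 mm above its commanded height while gripping, with 5 to 8 N upward on it.
- I could not read the joint travels directly. I judged them from the finger opening and the pictures.
- The state could not be read after hand-in, so the final second is unchecked.

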